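# Free the taper plug, park it and stack the released parts tray

## Robot

A 6-joint arm with a two-finger parallel gripper is mounted at the origin on the work surface; the furniture and walls round the work are solid. World frame = base frame: x ahead of the robot, y to its left, z up, the work surface at z = 0. Lengths are in m, angles in rad, forces in N, time in s.
With the tool pointing down it reaches from about 0.225 to 0.875 m from the base axis. Payload 3.4 kg.
Tool frame: the origin (TCP) lies midway between the tips of the shut fingers; the grasp point (between the pads) lies 19 mm behind it (pinch_z is the distance from the TCP to the grasp point, in m); z points along the fingers, y is the line along which they close (so a half turn about z gives the same grasp; the last joint's range is limited). The gripper opens to 85 mm and grips with 20 to 120 N. Pads are 22 mm wide; open, the fingers measure 114 mm over their backs; the gripper's body (76 mm by 85 mm) begins 54 mm behind the grasp point. The pads swing forward as they close: fully open they stand 13 mm farther back than shut.
Start: joints at [-1.467, 0.276, 1.505, -0, 1.361, -0.121], TCP at [0.128, -0.561, 0.231] pointing down, gripper open.
Joint ranges: [-2.89, 2.89], [-0.75, 2.08], [0.22, 2.7], [-1.18, 4.32], [0.11, 2.71], [-2.7, 2.7]. Speed limits (rad/s): [2.57, 2.57, 3.14, 3.14, 3.14, 3.14].

## Interface

Orientations are given as a unit quaternion [w, x, y, z].
In Python, from rig import get_state, get_image, sign_off, pinch_z gives the robot as it stands.
- The arm moves only by the tool send_rows, never from a script. Its argument "steps" is one flat list of numbers, 5 for each row, row after row: the gripper's target within -1 to 1 (fully open at 1, half-way at 0, shut at -1), then the shift along the tool's x, y, z in cm, then the turn about the tool's z in degrees. In form: [gripper, x, y, z, roll, gripper, x, y, z, roll, ...]. A call has 1 to 12 rows; each row shifts and turns the commanded pose from where the row before left it, along the tool's axes as they then stand; what a row does not reach is not made up. A row lasts 1/10 s, in which the tool goes at most 50 mm and 8.59 degrees, less where a joint would pass 70% of its speed; a pose out of reach is approached as far as the arm can. A call is refused whole if a number of a shift passes 5 or a number of a turn 8.59, either way. A call with a gripper value outside its range is refused whole. The fingers move at their own pace and stop on an object; "newtons" is the grip in N (left out, the last holds). Time passes only in rows, so rows that do not move let the fingers close. It gives the time, the measured TCP pose, the force, the opening and the grip force at its end, in the units of the state.
- get_state(): the state, without advancing time (a new reading comes with each control period).
- get_image(name): name is "scene" or "side" or "wrist"; returns a dict with "color" (420x560x3 uint8, red, green, blue), "mtx" (3x3 intrinsics, pixels), "T" (4x4, takes a point from camera to world coordinates); the wrist camera has in their place "mount" (4x4, takes a point from camera to tool coordinates, whose origin is the TCP and whose axes are the flange's). Camera axes: x right, y down, z forward; pixel columns grow to the right and rows downward; lengths in m; the calibration is good to about 2 mm. A picture is of the moment at which its call begins: read the wrist's pose just before it. There is no depth.
- sign_off(): hands the job in; it is judged then, once.
The state is a dict: "clock": time; "qpos": joint angles; "qd": joint speeds; "effort": joint torques, N m; "position": TCP position; "ee_rot": TCP orientation; "contact_force": force on the tool from outside, world axes, zero at the start; "moment": the same for the moment, N m; "width": finger opening in m; "gripper_force": force on a finger pad.
Only numpy, scipy, OpenCV 4.12 (cv2) and the standard library are available. Lean on these libraries where they do the work, as an engineer would, in place of code of your own. Each camera call takes 0.05 s, during which the arm holds its last target. There are 200 camera calls.

## Task

The blue parts tray is locked on its holding fixture by the orange taper plug: turn the plug's crossbar anticlockwise (seen from above) until the plug breaks free and pops up, then pull it out and hang it upright in the black U-shaped rest. Then lift the blue tray off the fixture and stack it on the grey tray, with its four corner pins fully down in the grey tray's corner sockets. Leave the other things on the table where they are.

Things in the scene. Friction and masses are not known exactly. Their poses are not given: they have to be found in the camera images.
- fixture: Fixed holding fixture: aluminium base plate 164 (x) x 64 (y) x 8 mm with a round steel socket boss, 38 mm diameter, at its centre up to z = 41 mm. Origin: centre of the plate's underside, on the table; z up. At the start the blue tray stands on the plate with the boss in its central opening, and the plug sits in the boss. Two desk robot arms, up to 0.23 m high, stand to its right.
- fixture_mouth (a point): Centre of the socket's mouth, on the fixture's axis at z = 41 mm; its x and y axes are the fixture's. The plug cannot be pulled straight out. Once its x axis is turned anticlockwise more than about 1.15 rad from the fixture's x, a spring lifts it about 6 mm and it pulls up freely. Stops end the turn at 1.75 to 2.05 rad; aim at 1.3 to 1.5. It is clear when 30 mm above its start.
- plug: Orange and steel taper plug, 0.15 kg. Origin: centre of its lower end; z up along its axis. Steel shank with two lugs along y (13 mm from axis to lug end), taper 20 to 28 mm diameter, orange flange 58 mm diameter from z = 28.5 to 34 mm. Starts on the fixture's axis, origin 14 mm above the fixture's, x axis turned 0.10 to 0.35 rad anticlockwise from the fixture's. The flange holds the tray down.
- plug_bar (a point): Centre of the plug's dark steel crossbar, on the plug's axis at its z = 46 mm. The bar runs along the plug's x, is round, 10 mm thick, and reaches 55 mm from the axis to either end, beyond the flange. Turning the plug takes a few newtons sideways near a bar end, which may be pushed or gripped.
- plug_hub (a point): Point on the plug's axis at its z = 62 mm, where its square orange hub is gripped. Hub 24 x 24 mm, faces along the plug's x and y, from z = 34 (flange top) to 72 mm. The bar passes through it along x, so fingers closing along y straddle the bar.
- rest: Fixed black U-shaped parking rest: base 70 (x) x 78 (y) x 6 mm; two prongs 12 mm thick, 60 mm long along x, 38 mm gap between them along y; a 10 mm wall closes the +x end, the -x end is open. Tops flat at z = 45 mm. Origin: centre of the underside, on the table.
- rest_seat (a point): Point midway between the prongs at the height of their tops, 45 mm straight above the rest's origin; the plug's axis belongs here. Shank and taper hang in the gap, lowered from above, and the flange rests on the tops: the parked plug's origin is 16.5 mm above the rest's. The bar may point any way.
- tray: Blue parts tray, 150 (x) x 66 (y) x 34 mm, 0.14 kg. Origin: centre, at the level of the lower ends of its pins; z up. Floor underside at z = 8, rim at z = 34 mm, outer walls 3 mm thick, 46 x 46 mm opening in mid floor. Flat long sides from z = 9 to 34 mm: grasp across the 66 mm width at mid length. Starts 8 mm above the fixture's origin, along its axes within 2 degrees, centred within 2 mm.
- tray_pin (a point): Lower end of one of the blue tray's four steel corner pins, at tray x = +66.5, y = +24.5 mm, z = 0. The pins are 7 mm thick with round ends and stand 8 mm below the floor, at x = +-66.5, y = +-24.5 mm.
- lower_tray: Grey parts tray, loose on the table, 0.35 kg; same shape, size and origin as the blue one. A tray stacked on it, either end round, has its origin 26 mm above this one's, centres over each other and long axes parallel; with the pins caught on the rim it is 34 mm above.
- lower_socket (a point): Mouth of one of the grey tray's four square corner sockets, at its x = +66.5, y = +24.5 mm, z = 34 mm (rim). The sockets are 11 x 11 mm, 9 mm deep, at x = +-66.5, y = +-24.5 mm.
- tape_roll: Black roll of tape lying flat, 67 mm across, 18 mm high; bystander.
- spare_gear: Small ivory printed gear, 33 mm across, 9 mm high; bystander.
- screwdriver_small: Small screwdriver with dark blue handle, 114 mm long, lying; bystander.
Things that resemble listed ones, but are neither listed nor needed, are in the scene too. Leave any green look-alike of the fixture alone. Several things have the shape of the plug; the one meant has the colours described above.

How it is judged:
By the outcome, as a careful person would: the job done as asked, in the order asked, and still so for the second after the job is handed in, with the robot touching nothing.
It also fails if it takes over 72 s, if anything falls off the work surface, if the arm or the gripper's body presses on something with over 40 N, if the wrist force passes 120 N, or if a joint passes its speed limit or range.

## Working session

There is one attempt and no reset: what is moved stays moved. The work goes in short steps, Python scripts to look and compute and a tool call to move; the robot and the scene stay as the last step left them, time stands still between calls to the robot, and variables do not carry over. Pictures are saved under pics/ and viewed, at most 10 in all, crops included, and the job is handed in when it is done.

Besides the shell and the picture viewer there is one more tool, called after "Request:" as name(argument=value, ...) on one line, values as JSON. send_rows: Moves the arm, as the interface text tells. Its arguments: {"type":"object","properties":{"steps":{"type":"array"},"newtons":{"type":"number"}},"required":["steps"]}

```bash
mkdir -p pics; cat > h.py <<'E'
import numpy as np, cv2
from scipy.spatial.transform import Rotation as R
from rig import get_state,get_image,sign_off,pinch_z
def pose():
    s=get_state(); q=s["ee_rot"]; T=np.eye(4)
    T[:3,:3]=R.from_quat([q[1],q[2],q[3],q[0]]).as_matrix(); T[:3,3]=s["position"]; return T
def cam(n):
    P=pose(); im=get_image(n); T=im["T"] if n!="wrist" else P@im["mount"]
    return im["color"],np.array(im["mtx"]),np.array(T)
def ray(px,K,T,z):
    px=np.atleast_2d(px).astype(float); d=np.c_[px,np.ones(len(px))]@np.linalg.inv(K).T@T[:3,:3].T
    o=T[:3,3]; return o+d*((z-o[2])/d[:,2])[:,None]
def proj(p,K,T):
    c=(np.atleast_2d(p)-T[:3,3])@T[:3,:3]; u=c@K.T; return u[:,:2]/u[:,2:]
def save(n,c): cv2.imwrite("pics/"+n,c[:,:,::-1])
E
python3 - <<'E'
from h import *
ims=[]
for n in("scene","side","wrist"):
    c,K,T=cam(n); save(n+"0.png",c); print(n,K.round(1).tolist(),T.round(3).tolist()); np.savez("pics/"+n+"0.npz",c=c,K=K,T=T)
print(pose().round(3).tolist(),pinch_z)
E
```

```text
scene [[409.0, 0.0, 281.5], [0.0, 409.0, 214.5], [0.0, 0.0, 1.0]] [[0.624, -0.552, 0.553, -0.149], [-0.781, -0.45, 0.432, -0.09], [0.011, -0.702, -0.712, 0.821], [0.0, 0.0, 0.0, 1.0]]
side [[453.0, 0.0, 283.7], [0.0, 453.0, 200.4], [0.0, 0.0, 1.0]] [[0.821, -0.214, 0.529, -0.199], [-0.571, -0.305, 0.762, -0.533], [-0.002, -0.928, -0.372, 0.548], [0.0, 0.0, 0.0, 1.0]]
wrist [[348.7, 0.0, 286.1], [0.0, 348.7, 209.3], [0.0, 0.0, 1.0]] [[0.223, -0.922, -0.316, 0.21], [-0.975, -0.212, -0.07, -0.542], [-0.002, 0.324, -0.946, 0.372], [0.0, 0.0, 0.0, 1.0]]
[[0.975, 0.223, -0.0, 0.128], [0.223, -0.975, 0.001, -0.56], [0.0, -0.001, -1.0, 0.231], [0.0, 0.0, 0.0, 1.0]] 0.0187
```

View pics/scene0.png

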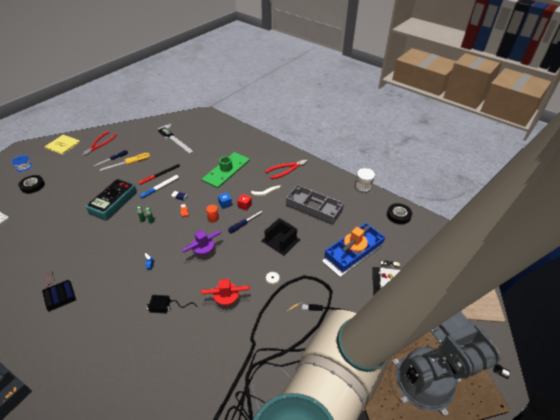

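View pics/side0.png

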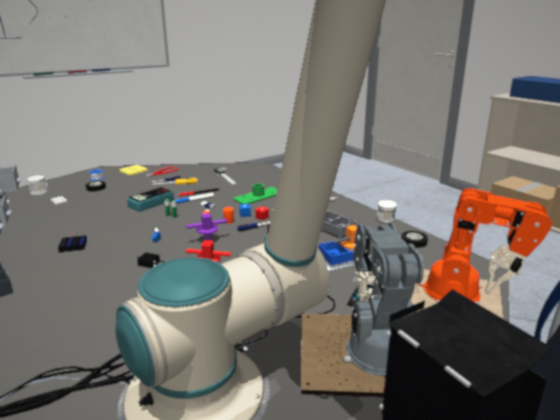

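The scene view shows the blue tray with the orange plug at (354,247), the grey tray at (315,203), the rest at (281,236) and the tape at (399,212). The desk arms stand to the lower right of the blue tray. In the side view the tray is partly hidden behind my arm.

```bash
python3 - <<'E'
from h import *
d=np.load("pics/scene0.npz");c,K,T=d["c"],d["K"],d["T"]
hsv=cv2.cvtColor(c,cv2.COLOR_RGB2HSV)
def rep(name,lo,hi,roi,z):
    m=cv2.inRange(hsv,lo,hi); x0,y0,x1,y1=roi; k=np.zeros_like(m);k[y0:y1,x0:x1]=m[y0:y1,x0:x1]
    cs,_=cv2.findContours(k,cv2.RETR_EXTERNAL,cv2.CHAIN_APPROX_NONE); cn=max(cs,key=cv2.contourArea)[:,0]
    w=ray(cn,K,T,z); r=cv2.minAreaRect((w[:,:2]*1000).astype(np.float32)); print(name,len(cn),r)
rep("blue",(105,150,60),(125,255,255),(320,215,392,275),.03)
rep("orange",(5,150,120),(20,255,255),(335,225,375,260),.06)
rep("grey",(0,0,60),(180,80,140),(280,180,348,224),.025)
rep("rest",(0,0,0),(180,255,38),(258,215,304,255),.04)
x=cv2.resize(c[170:290,240:420],None,fx=4,fy=4,interpolation=cv2.INTER_CUBIC); save("crop0.png",x)
E
```

```text
blue 159 ((495.81817626953125, 177.18496704101562), (74.34957885742188, 164.15289306640625), 77.77513885498047)
orange 78 ((490.7987365722656, 180.0223388671875), (75.617431640625, 53.6254997253418), 41.19182205200195)
grey 328 ((573.4063110351562, 353.41064453125), (176.69436645507812, 201.29722595214844), 39.188438415527344)
rest 86 ((396.7935485839844, 336.69879150390625), (86.33973693847656, 87.33932495117188), 89.3757553100586)
```

View pics/crop0.png

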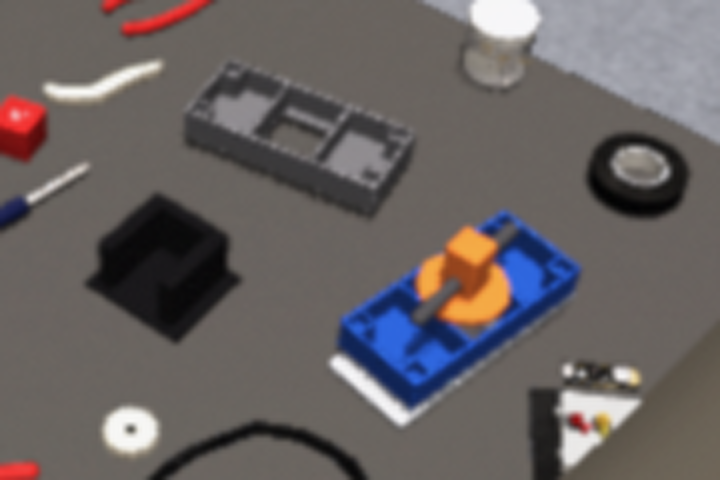

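Request:
send_rows(steps=[1, 0, 0, -4.25, 0, 1, 0, 0, -4.25, 0, 1, 0, 0, -4.25, 0, 1, 0, 0, -4.25, 0, 1, 2.6, -3.2, 0, 0, 1, 2.6, -3.2, 0, 0, 1, 2.6, -3.2, 0, 0, 1, 2.6, -3.2, 0, 0, 1, 2.6, -3.2, 0, 0, 1, 2.6, -3.2, 0, 0, 1, 2.6, -3.2, 0, 0, 1, 2.6, -3.2, 0, 0])

```text
clock: 1.35
position: [0.2741, -0.2629, 0.4011]
ee_rot: [-0.0, 0.994, 0.112, 0.0]
contact_force: [0.8, -0.2, 0.3]
width: 0.085
gripper_force: 0.0
```

Request:
send_rows(steps=[1, 2.6, -3.2, 0, 0, 1, 2.6, -3.2, 0, 0, 1, 2.6, -3.2, 0, 0, 1, 2.6, -3.2, 0, 0, 1, 2.6, -3.2, 0, 0, 1, 2.6, -3.2, 0, 0, 1, 2.6, -3.2, 0, 0, 1, 2.6, -3.2, 0, 0, 1, 2.6, -3.2, 0, 0, 1, 2.6, -3.2, 0, 0, 1, 2.6, -3.2, 0, 0, 1, 2.6, -3.2, 0, 0])

```text
clock: 2.55
position: [0.4927, 0.181, 0.401]
ee_rot: [0.0, 0.994, 0.112, -0.0]
contact_force: [1.4, -0.3, 0.2]
width: 0.0851
gripper_force: 0.0
```

```bash
python3 - <<'E'
from h import *
for n in("wrist","side","scene"):
    c,K,T=cam(n); save(n+"1.png",c); np.savez("pics/"+n+"1.npz",c=c,K=K,T=T)
print(pose().round(3).tolist(), get_state()["qpos"],get_state()["clock"])
E
```

```text
[[0.974, 0.226, -0.002, 0.493], [0.226, -0.974, -0.0, 0.181], [-0.002, -0.0, -1.0, 0.4], [0.0, 0.0, 0.0, 1.0]] [2.19531099e-01 1.53087450e-01 1.26300647e+00 8.18581650e-05
 1.72796750e+00 1.56209970e+00] 2.7
```

View pics/wrist1.png

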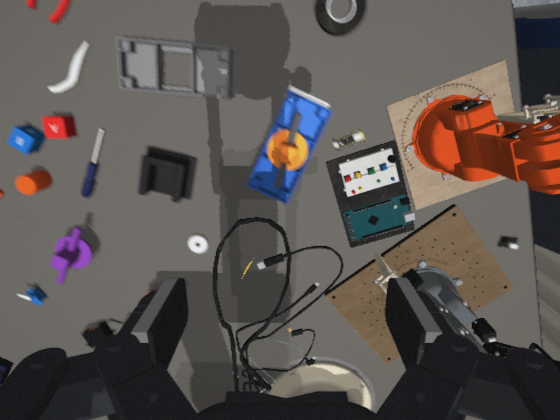

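The wrist view shows the blue tray at (290,147), the plug at (287,150), the rest at (167,174) and the grey tray at (175,68). The desk arms are to the right, at (440,140) and (430,290).

```bash
cat >> h.py <<'E'
def cont(c,lo,hi,roi,close=0):
    hsv=cv2.cvtColor(c,cv2.COLOR_RGB2HSV); m=cv2.inRange(hsv,lo,hi); x0,y0,x1,y1=roi; k=np.zeros_like(m);k[y0:y1,x0:x1]=m[y0:y1,x0:x1]
    if close: k=cv2.morphologyEx(k,cv2.MORPH_CLOSE,np.ones((close,close),np.uint8))
    cs,_=cv2.findContours(k,cv2.RETR_EXTERNAL,cv2.CHAIN_APPROX_NONE); return max(cs,key=cv2.contourArea)[:,0]
def rect(cn,K,T,z):
    w=ray(cn,K,T,z)[:,:2]; (cx,cy),(a,b),t=cv2.minAreaRect((w*1000).astype(np.float32))
    if a<b: t+=90
    t=(t+90)%180-90
    return np.round([cx,cy,max(a,b),min(a,b),t],1)
E
python3 - <<'E'
from h import *
d=np.load("pics/wrist1.npz");c,K,T=d["c"],d["K"],d["T"]
B=cont(c,(103,130,40),(128,255,255),(235,75,345,215),9)
print("blue rim",rect(B,K,T,.042))
O=cont(c,(5,150,120),(20,255,255),(255,115,320,185),5)
print("orange flange",rect(O,K,T,.048),"hub",rect(O,K,T,.086))
print("rest dark",rect(cont(c,(0,0,0),(180,255,40),(130,138,205,208),3),K,T,.045))
hsv=cv2.cvtColor(c,cv2.COLOR_RGB2HSV)
print(hsv[65:70:2,110:240:6,2].tolist(), hsv[65,110:240:12].tolist())
x=cv2.resize(c[25:210,100:340],None,fx=3.3,fy=3.2,interpolation=cv2.INTER_CUBIC); save("crop1.png",x)
print(rect(cont(c,(0,0,88),(180,70,190),(110,28,242,108),5),K,T,.034))
print("desk arms",ray([[380,260],[440,290],[415,110],[335,300]],K,T,.0).round(3).tolist())
E
```

```text
blue rim [535.  171.3  68.3  65.3 -12.4]
orange flange [495.6 181.8  54.5  50.4  19.5] hub [501.6 183.1  50.3  46.5  19.5]
rest dark [ 4.240e+02  3.421e+02  6.430e+01  6.220e+01 -1.000e-01]
[[109, 114, 61, 127, 146, 145, 145, 146, 68, 88, 111, 110, 111, 111, 80, 153, 104, 106, 106, 107, 61, 76], [109, 111, 65, 126, 146, 147, 146, 148, 72, 92, 112, 112, 111, 110, 82, 153, 104, 105, 106, 104, 63, 74], [110, 111, 63, 126, 145, 146, 147, 147, 74, 95, 111, 112, 112, 112, 81, 154, 102, 104, 130, 136, 62, 77]] [[17, 16, 109], [120, 4, 61], [120, 2, 146], [105, 4, 145], [105, 8, 68], [17, 16, 111], [15, 18, 111], [0, 0, 80], [110, 7, 104], [105, 5, 106], [0, 4, 61]]
[566.1 355.5 184.2  99.3 -77.1]
desk arms [[0.339, -0.022, 0.0], [0.306, -0.145, 0.0], [0.59, 0.004, 0.0], [0.244, 0.032, 0.0]]
```

View pics/crop1.png

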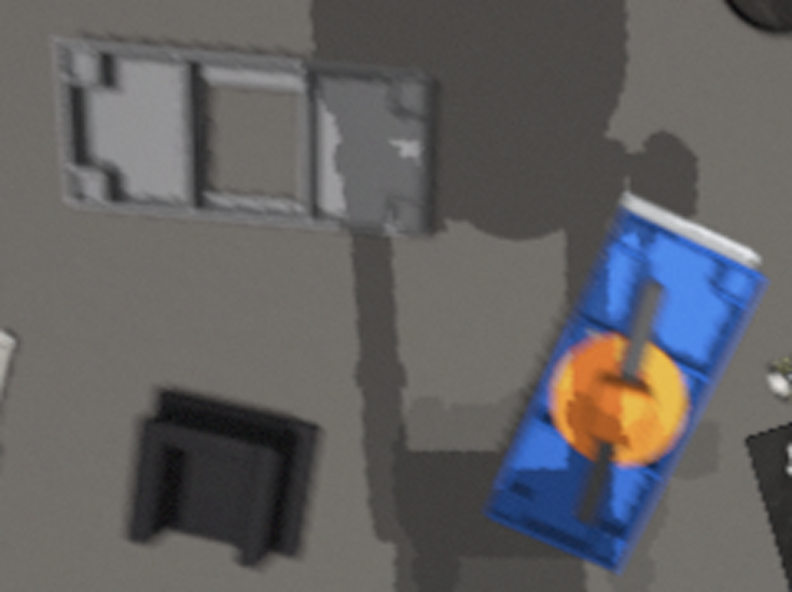

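The crop shows the bar from (653,290) to (592,508). It also gives the blue rim corners, the grey rim corners (55,38), (437,72), (435,232) and (68,208), and the U of the rest opening towards the bottom.

```bash
python3 - <<'E'
from h import *
d=np.load("pics/wrist1.npz");c,K,T=d["c"],d["K"],d["T"]
f=lambda L:np.array(L)/[3.3,3.2]+[100,25]
def quad(n,L,z):
    w=ray(f(L),K,T,z)[:,:2]*1000; print(n,w.round(1).tolist(),"mean",w.mean(0).round(1),"lens",[round(float(np.linalg.norm(w[i]-w[i-1])),1) for i in range(len(w))],
    "ang",[round(float(np.degrees(np.arctan2(*(w[i]-w[i-1])[::-1]))),1) for i in range(len(w))])
quad("bar",[[653,290],[592,508]],.06)
quad("blue",[(622,205),(768,275),(618,570),(490,515)],.042)
quad("grey",[(55,38),(437,72),(435,232),(68,208)],.034)
quad("rest in",[(155,392),(318,425),(300,555),(132,540)],.045)
E
```

```text
bar [[546.1, 176.1], [448.7, 179.8]] mean [497.4 178. ] lens [97.5, 97.5] ang [-2.2, 177.8]
blue [[576.1, 195.9], [561.9, 129.8], [417.3, 161.0], [430.5, 223.1]] mean [496.5 177.4] lens [148.1, 67.6, 148.0, 63.5] ang [-10.6, -102.1, 167.8, 78.0]
grey [[588.9, 431.2], [610.4, 280.3], [547.8, 270.0], [523.2, 421.3]] mean [567.6 350.7] lens [66.4, 152.5, 63.5, 153.3] ang [8.6, -81.9, -170.7, 99.2]
rest in [[454.6, 374.3], [455.7, 303.8], [393.2, 303.0], [383.6, 377.7]] mean [421.8 339.7] lens [71.1, 70.6, 62.4, 75.3] ang [-2.8, -89.2, -179.3, 97.4]
```

Request:
send_rows(steps=[1, 0.32, 0.38, 4, 0, 1, 0, 0, 4, 7.5, 1, 0, 0, 4, 7.5, 1, 0, 0, 4, 0, 1, 0, 0, 4, 0, 1, 0, 0, 0, 0, 1, 0, 0, 0, 0])

```text
clock: 3.4
position: [0.4964, 0.1755, 0.2019]
ee_rot: [0.0, 1.0, -0.019, -0.0]
contact_force: [0.3, 0.3, -0.3]
width: 0.0856
gripper_force: 0.0
```

```bash
python3 - <<'E'
from h import *
c,K,T=cam("wrist"); np.savez("pics/wrist2.npz",c=c,K=K,T=T); save("wrist2.png",c)
print(pose().round(4).tolist())
B=cont(c,(103,130,40),(128,255,255),(0,0,560,420),15); print(rect(B,K,T,.042))
E
```

```text
[[0.9993, -0.0377, 0.0031, 0.4976], [-0.0377, -0.9993, 0.0004, 0.1759], [0.0031, -0.0005, -1.0, 0.2033], [0.0, 0.0, 0.0, 1.0]]
[495.4 176.  149.3  65.5 -12. ]
```

View pics/wrist2.png

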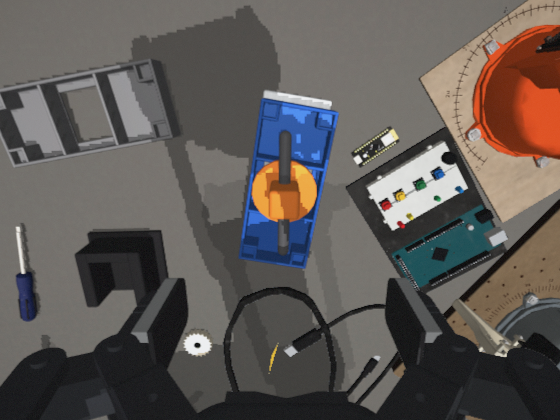

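The wrist view shows the plug at (285,190), with bar ends at (285,133) and (283,250). The blue tray is fitted at (495.4, 176) mm, and its size matches.

```bash
python3 - <<'E'
from h import *
d=np.load("pics/wrist2.npz");c,K,T=d["c"],d["K"],d["T"]
w=ray([[285,131],[283.5,253]],K,T,.06)[:,:2]*1000; print(w.round(1),w.mean(0),np.degrees(np.arctan2(*(w[0]-w[1])[::-1])))
O=cont(c,(5,150,100),(20,255,255),(230,130,340,240),5); (x,y),r=cv2.minEnclosingCircle(O); print(x,y,r,ray([x,y],K,T,.048)*1000, rect(O,K,T,.048))
print(ray([[285,207]],K,T,.086)*1000, proj([[.4965,.177,.086],[.4965,.177,.048]],K,T))
# rest tops: dark contour
print("grey part",ray([[160,60],[180,137]],K,T,.034)*1000)
E
```

```text
[[549.3 173.5]
 [441.8 179.1]] [495.54055907 176.29651636] -2.938688056572369
283.9967041015625 190.61378479003906 32.453487396240234 [[496.52587678 176.50022491  48.        ]] [495.4 176.5  56.6  54.9  87.8]
[[494.0545119  175.60905073  86.        ]] [[283.08824663 204.08137538]
 [283.43018291 190.66278566]]
grey part [[607.21471596 273.68370535  34.        ]
 [544.70559923 265.82049704  34.        ]]
```

Request:
send_rows(steps=[1, -0.15, -0.05, 4, 0.8, 1, 0, 0, 4, 0, 1, 0, 0, 4, 0, 1, 0, 0, 2.5, 0, 1, 0, 0, 0, 0, -1, 0, 0, 0, 0, -1, 0, 0, 0, 0, -1, 0, 0, 0, 0, -1, 0, 0, 0, 0, -1, 0, 0, 0, 0, -1, 0, 0, 0, 0], newtons=70)

```text
clock: 4.55
position: [0.4958, 0.1772, 0.0577]
ee_rot: [-0.0, 1.0, -0.026, 0.001]
contact_force: [-0.4, -0.5, 6.4]
width: 0.0226
gripper_force: 68.6
```

Request:
send_rows(steps=[-1, 0, 0, 0, -6, -1, 0, 0, 0, -6, -1, 0, 0, 0, -6, -1, 0, 0, 0, -6, -1, 0, 0, 0, -6, -1, 0, 0, 0, -6, -1, 0, 0, 0, -6, -1, 0, 0, 0, -6, -1, 0, 0, 0, -6, -1, 0, 0, 0, 0])

```text
clock: 5.55
position: [0.4961, 0.1777, 0.0594]
ee_rot: [-0.0, 0.902, 0.432, 0.002]
contact_force: [-3.5, 1.2, 19.0]
width: 0.0228
gripper_force: 70.5
```

```bash
python3 - <<'E'
from h import *
s=get_state(); P=pose(); print(P.round(3).tolist(),np.degrees(np.arctan2(P[1,0],P[0,0])),s["moment"],s["contact_force"],s["width"])
E
```

```text
[[0.627, 0.779, 0.004, 0.496], [0.779, -0.627, 0.002, 0.178], [0.004, 0.002, -1.0, 0.059], [0.0, 0.0, 0.0, 1.0]] 51.15903774557248 [0.23899004 0.83158677 0.03215413] [-3.49135572  1.17150963 19.00202657] 0.022784792959744293
```

Request:
send_rows(steps=[-1, 0, 0, 0, -6, -1, 0, 0, -0.1, -6, -1, 0, 0, -0.2, -6, -1, 0, 0, -0.3, 0, -1, 0, 0, 0, 0])

```text
clock: 6.05
position: [0.4956, 0.177, 0.0634]
ee_rot: [0.0, 0.824, 0.567, 0.001]
contact_force: [-1.2, -0.1, 10.9]
width: 0.0231
gripper_force: 70.4
```

```bash
python3 - <<'E'
from h import *
c,K,T=cam("side"); save("s3.png",c)
c,K,T=cam("wrist"); save("w3.png",c)
s=get_state(); P=pose(); print(P.round(3).tolist(),np.degrees(np.arctan2(P[1,0],P[0,0])),s["moment"],s["contact_force"],s["width"])
E
```

```text
[[0.357, 0.934, 0.002, 0.496], [0.934, -0.357, 0.0, 0.177], [0.001, 0.002, -1.0, 0.063], [0.0, 0.0, 0.0, 1.0]] 69.05611607920046 [-0.00482939  0.27113212  0.017698  ] [-1.4396609   0.12178849  9.73370927] 0.02323859808859453
```

View pics/w3.png

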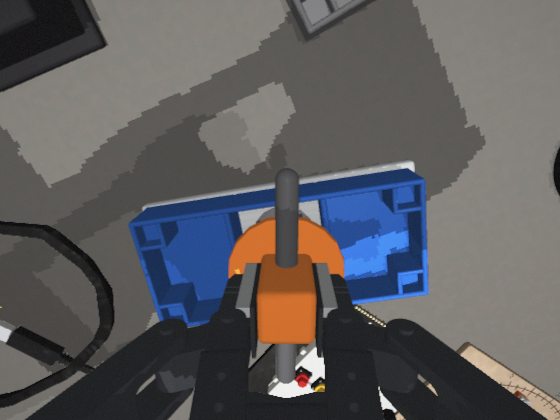

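The bar now stands along the tool's x axis, across the tray, about 81° from the fixture's x. The plug followed the turn and the spring is pushing up, so I'll pull it out.

Request:
send_rows(steps=[-1, 0, 0, -0.5, 0, -1, 0, 0, -0.5, 0, -1, 0, 0, -1, 0, -1, 0, 0, -1, 0, -1, 0, 0, -1, 0])

```text
clock: 6.65
position: [0.495, 0.1768, 0.1031]
ee_rot: [0.0, 0.824, 0.567, 0.0]
contact_force: [0.4, 0.3, -2.5]
width: 0.0227
gripper_force: 68.8
```

Request:
send_rows(steps=[-1, 0, 0, -4, 0, -1, 0, -2, -4, 0, -1, 0, -4, -3, 0, -1, 0, -4, 0, 0, -1, 0, -2.8, 0, 0, -1, 0, 0, 0, 0, -1, 0, 0, 0, 0])

```text
clock: 7.35
position: [0.3753, 0.2227, 0.2131]
ee_rot: [0.001, 0.823, 0.568, 0.001]
contact_force: [1.0, -0.2, -1.5]
width: 0.0229
gripper_force: 69.2
```

```bash
python3 - <<'E'
from h import *
c,K,T=cam("wrist"); np.savez("pics/w4.npz",c=c,K=K,T=T); save("w4.png",c)
P=pose(); print(P.round(4).tolist())
print(rect(cont(c,(0,0,0),(180,255,45),(0,0,560,260),3),K,T,.045))
E
```

```text
[[0.3567, 0.9342, 0.0021, 0.3761], [0.9342, -0.3567, 0.0002, 0.2226], [0.0009, 0.0019, -1.0, 0.2129], [0.0, 0.0, 0.0, 1.0]]
[410.6 340.6  59.3  56.1  -0.9]
```

View pics/w4.png

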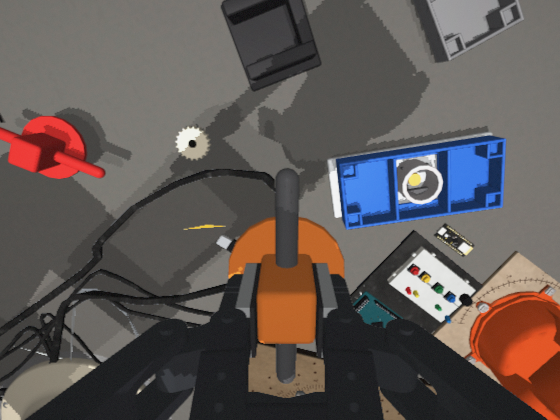

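The plug is out and held, and the blue tray stayed on the fixture at (420,180). The rest at (270,40) is partly cut off at the top of the picture, so I'll move 5 cm towards it and crop.

Request:
send_rows(steps=[-1, 2.5, 0, 0, 0, -1, 2.5, 0, 0, 0, -1, 0, 0, 0, 0, -1, 0, 0, 0, 0])

```text
clock: 7.8
position: [0.394, 0.2689, 0.2118]
ee_rot: [0.0, 0.824, 0.567, -0.001]
contact_force: [0.3, -0.5, -1.9]
width: 0.0231
gripper_force: 69.2
```

```bash
python3 - <<'E'
from h import *
c,K,T=cam("wrist"); np.savez("pics/w5.npz",c=c,K=K,T=T)
P=pose(); print(P.round(4).tolist())
g=np.clip(c[0:160,190:380].astype(float)*2.2,0,255).astype(np.uint8)
save("w5.png",cv2.resize(g,None,fx=3.75,fy=3.75,interpolation=cv2.INTER_CUBIC))
E
```

```text
[[0.3576, 0.9339, -0.0012, 0.3936], [0.9339, -0.3576, -0.0014, 0.2685], [-0.0017, -0.0006, -1.0, 0.2118], [0.0, 0.0, 0.0, 1.0]]
```

View pics/w5.png

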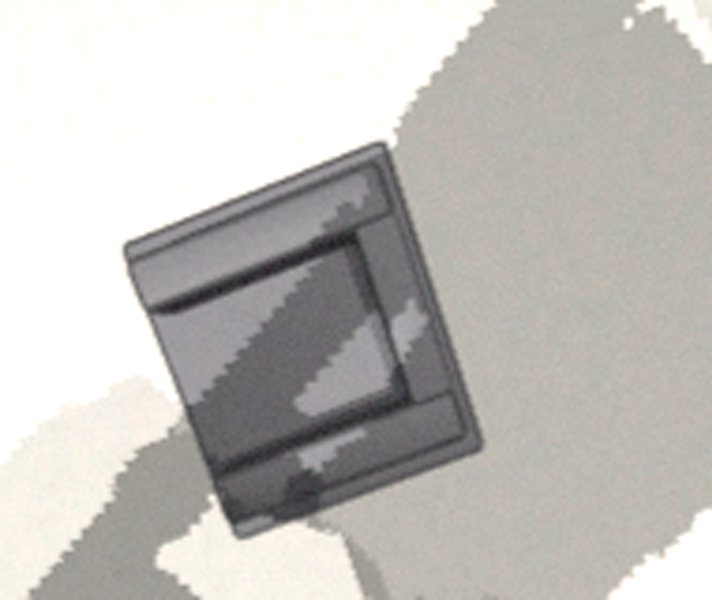

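The crop shows the U of the rest clearly: the base corners at (127,245), (385,143), (482,445) and (240,537), and the open end on the left.

```bash
python3 - <<'E'
from h import *
d=np.load("pics/w5.npz");c,K,T=d["c"],d["K"],d["T"]
f=lambda L:np.array(L)/3.75+[190,0]
w=ray(f([(127,245),(385,143),(482,445),(240,537)]),K,T,.006)[:,:2]*1000
print("base",w.round(1).tolist(),w.mean(0),[np.linalg.norm(w[i]-w[i-1]).round(1) for i in range(4)])
w=ray(f([(130,262),(375,165),(465,437),(230,515)]),K,T,.045)[:,:2]*1000
print("top outer",w.round(1).tolist(),w.mean(0),[np.linalg.norm(w[i]-w[i-1]).round(1) for i in range(4)])
w=ray(f([(160,308),(352,233),(408,402),(215,475)]),K,T,.045)[:,:2]*1000
print("inner",w.round(1).tolist(),w.mean(0),[np.linalg.norm(w[i]-w[i-1]).round(1) for i in range(4)])
E
```

```text
base [[378.2, 386.4], [445.4, 385.0], [444.0, 310.1], [376.7, 310.7]] [411.08433663 348.04819784] [np.float64(75.8), np.float64(67.2), np.float64(74.9), np.float64(67.3)]
top outer [[382.6, 378.5], [439.6, 377.4], [438.8, 317.3], [381.9, 320.2]] [410.71268495 348.34583373] [np.float64(58.3), np.float64(57.0), np.float64(60.2), np.float64(57.0)]
inner [[384.9, 367.5], [430.1, 366.6], [429.3, 329.1], [382.2, 329.8]] [406.632699   348.26014489] [np.float64(37.8), np.float64(45.2), np.float64(37.5), np.float64(47.1)]
```

Request:
send_rows(steps=[-1, 2.7, -0.4, 0, 0, -1, 2.7, -0.4, 0, 0, -1, 2.64, -0.42, 0, 0, -1, 0, 0, 3, 0, -1, 0, 0, 3, 0, -1, 0, 0, 3, 0, -1, 0, 0, 2, 0, -1, 0, 0, 1.5, 0, -1, 0, 0, 0, 0, -1, 0, 0, 0, 0])

```text
clock: 8.85
position: [0.4109, 0.3481, 0.0875]
ee_rot: [0.0, 0.824, 0.567, -0.0]
contact_force: [0.5, 0.5, -1.3]
width: 0.0226
gripper_force: 69.2
```

```bash
python3 - <<'E'
from h import *
P=pose(); print(P.round(4).tolist(),get_state()["contact_force"])
c,K,T=cam("scene"); np.savez("pics/sc6.npz",c=c,K=K,T=T)
c2,K2,T2=cam("wrist")
print(proj([[.411,.348,.045]],K,T))
a=cv2.resize(c[190:270,240:330],(480,420),interpolation=cv2.INTER_CUBIC)
save("s6.png",a)
E
```

```text
[[0.3578, 0.9338, -0.0001, 0.4109], [0.9338, -0.3578, -0.0005, 0.3481], [-0.0005, 0.0, -1.0, 0.0875], [0.0, 0.0, 0.0, 1.0]] [ 0.5426347   0.50298215 -1.31673685]
[[281.09808333 229.23063037]]
```

View pics/s6.png

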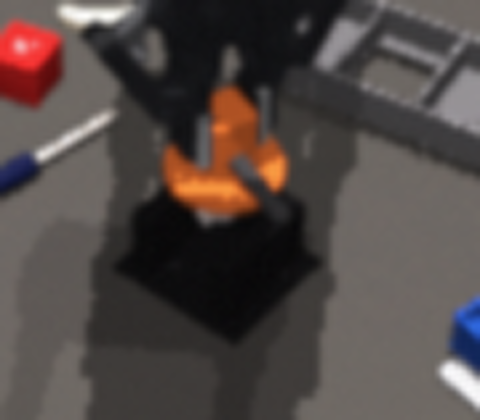

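The crop shows the plug upright with its shank entering the U. That was my last picture, so from here I'll work from forces and numbers.

Request:
send_rows(steps=[-1, 0, 0, 0.8, 0, -1, 0, 0, 0.8, 0, -1, 0, 0, 0.6, 0, -1, 0, 0, 0.2, 0, -1, 0, 0, 0.1, 0, -1, 0, 0, 0, 0])

```text
clock: 9.55
position: [0.4105, 0.3487, 0.0621]
ee_rot: [0.0, 0.824, 0.567, -0.0]
contact_force: [-0.1, 0.0, -1.9]
width: 0.0228
gripper_force: 69.2
```

Request:
send_rows(steps=[-1, 0, 0, 0.1, 0, -1, 0, 0, 0.1, 0, -1, 0, 0, 0.1, 0, -1, 0, 0, 0, 0])

```text
clock: 9.95
position: [0.4107, 0.3488, 0.0601]
ee_rot: [0.0, 0.824, 0.567, 0.0]
contact_force: [-0.8, -1.2, 3.8]
width: 0.0229
gripper_force: 69.8
```

Request:
send_rows(steps=[0.3, 0, 0, -0.05, 0, 0.3, 0, 0, 0, 0, 0.3, 0, 0, 0, 0, 0.3, 0, 0, 0, 0, 0.3, 0, 0, -1, 0, 0.3, 0, 0, -3, 0, 0.3, 0, 0, -4, 0, 0.3, 0, 0, -4, 0, 0.3, 0, 0, -4, 0, 1, 0, 0, -3, 0])

```text
clock: 10.95
position: [0.411, 0.349, 0.2534]
ee_rot: [0.0, 0.824, 0.567, 0.002]
contact_force: [0.1, -0.1, 0.2]
width: 0.0686
gripper_force: 0.0
```

Request:
send_rows(steps=[1, 1.45, 3.65, 0, 0, 1, 1.45, 3.65, 0, 0, 1, 1.45, 3.65, 0, 0, 1, 1.45, 3.65, 0, 0, 1, 0, 0, 0, -7.4, 1, 0, 0, 0, -7.4, 1, 0, 0, 0, -7.4, 1, 0, 0, 0, -7.4, 1, 0, 0, 0, 0, 1, 0, 0, 0, 0])

```text
clock: 11.95
position: [0.5676, 0.3507, 0.2502]
ee_rot: [0.0, 0.653, 0.758, 0.0]
contact_force: [1.3, 0.5, -0.3]
width: 0.0856
gripper_force: 0.0
```

```bash
python3 - <<'E'
from h import *
P=pose(); print(P.round(4).tolist(),get_state()["qpos"].round(2))
c,K,T=cam("wrist"); np.savez("pics/w7.npz",c=c,K=K,T=T)
q=proj([[.568,.351,.034],[.411,.348,.05]],K,T); print(q)
x,y=q[0].astype(int)
hsv=cv2.cvtColor(c,cv2.COLOR_RGB2HSV)
for dx in range(-150,151,10): print(dx,hsv[y,np.clip(x+dx,0,559)].tolist(),end=" ")
print()
for t in (8,12): # low-saturation + neutral hue mask
    rgb=c.astype(int); m=((rgb[:,:,0]-rgb[:,:,2])<t-6).astype(np.uint8)*255
    k=np.zeros_like(m);k[max(0,y-120):y+120,max(0,x-170):x+170]=m[max(0,y-120):y+120,max(0,x-170):x+170]
    k=cv2.morphologyEx(k,cv2.MORPH_OPEN,np.ones((3,3)));k=cv2.morphologyEx(k,cv2.MORPH_CLOSE,np.ones((7,7)))
    cs,_=cv2.findContours(k,cv2.RETR_EXTERNAL,cv2.CHAIN_APPROX_NONE); cn=max(cs,key=cv2.contourArea)[:,0]
    print(t,rect(cn,K,T,.034),cv2.boundingRect(cn))
O=cont(c,(5,150,100),(20,255,255),(0,0,560,420),5); (a,b),r=cv2.minEnclosingCircle(O);print("plug",a,b,r,ray([a,b],K,T,.0505)*1000)
E
```

```text
[[-0.1483, 0.9889, 0.0003, 0.5676], [0.9889, 0.1483, 0.0001, 0.3507], [0.0, 0.0003, -1.0, 0.2502], [0.0, 0.0, 0.0, 1.0]] [ 0.45  0.41  1.26 -0.    1.48  0.3 ]
[[286.14401858 173.13564084]
 [128.05168066 156.57829414]]
-150 [12, 198, 211] -140 [12, 201, 212] -130 [11, 121, 59] -120 [10, 38, 20] -110 [15, 12, 44] -100 [24, 17, 75] -90 [12, 16, 79] -80 [15, 20, 77] -70 [24, 17, 76] -60 [24, 18, 71] -50 [20, 12, 64] -40 [18, 19, 66] -30 [0, 0, 64] -20 [24, 16, 81] -10 [21, 18, 101] 0 [20, 15, 102] 10 [21, 18, 101] 20 [135, 3, 159] 30 [15, 14, 73] 40 [18, 16, 78] 50 [13, 22, 81] 60 [18, 17, 77] 70 [20, 19, 79] 80 [12, 16, 78] 90 [24, 16, 82] 100 [24, 17, 76] 110 [23, 13, 80] 120 [19, 18, 114] 130 [20, 20, 114] 140 [20, 20, 114] 150 [19, 18, 113] 
8 [565.7 352.3 149.   65.8 -81.9] (252, 97, 67, 141)
12 [543.4 352.8 366.9 173.8  19.4] (116, 53, 326, 202)
plug 125.58670806884766 159.76589965820312 32.25352096557617 [[408.81762755 344.56920935  50.5       ]]
```

Request:
send_rows(steps=[1, -4.06, -2.43, 0, 0, 1, -4.06, -2.43, 0, 0, 1, -4.06, -2.43, 0, 0, 1, -4.06, -2.43, 0, 0, 1, 0, 0, 0, 8.5, 1, 0, 0, 0, 8.5, 1, 0, 0, 0, 8.5, 1, 0, 0, 0, 8.5, 1, 0, 0, 0, 8.5, 1, 0, 0, 0, 8.5, 1, 0, 0, 0, 8.5, 1, 0, 0, 0, 8.5])

```text
clock: 13.2
position: [0.4959, 0.1755, 0.2501]
ee_rot: [0.0, 0.965, 0.261, 0.0]
contact_force: [-1.1, -0.5, -0.2]
width: 0.0852
gripper_force: 0.0
```

Request:
send_rows(steps=[1, 0, 0, 0, 8.5, 1, 0, 0, 0, 8.5, 1, 0, 0, 0, 8.5, 1, 0, 0, 0, 8.5, 1, 0, 0, 0, 8.5, 1, 0, 0, 0, 0, 1, 0, 0, 0, 0, 1, 0, 0, 0, 0])

```text
clock: 14.0
position: [0.496, 0.1755, 0.2499]
ee_rot: [0.0, 0.995, -0.102, 0.0]
contact_force: [0.4, 0.1, 0.2]
width: 0.0853
gripper_force: 0.0
```

```bash
python3 - <<'E'
from h import *
P=pose(); print(P.round(4).tolist(),get_state()["qpos"].round(2))
c,K,T=cam("wrist"); np.savez("pics/w8.npz",c=c,K=K,T=T)
B=cont(c,(103,130,40),(128,255,255),(200,60,370,300),15); r=rect(B,K,T,.042); print(r)
d=np.linalg.inv(P)@[r[0]/1000,r[1]/1000,.042,1]; print("tool mm",(d*1000).round(1), "yaw tool",np.degrees(np.arctan2(P[1,0],P[0,0])))
# same for grey at w7 pose
P7=np.array([[-0.1483,0.9889,0,.5676],[.9889,.1483,0,.3507],[0,0,-1,.2502],[0,0,0,1]]); print((np.linalg.inv(P7)@[.5657,.3523,.034,1]*1000).round(1))
E
```

```text
[[0.9791, -0.2033, 0.0002, 0.496], [-0.2033, -0.9791, -0.0001, 0.1755], [0.0002, 0.0001, -1.0, 0.2499], [0.0, 0.0, 0.0, 1.0]] [ 0.21  0.19  1.57 -0.    1.38  1.98]
[494.8 175.9 149.   65.7 -12. ]
tool mm [-1.300e+00 -2.000e-01  2.079e+02  1.000e+03] yaw tool -11.732338148661821
[   1.9   -1.6  216.2 1000. ]
```

```bash
python3 - <<'E'
from h import *
d=np.load("pics/wrist2.npz");K,T=d["K"],d["T"]
w=ray([[347,187],[368,185],[375,147],[395,272],[355,163]],K,T,.0)[:,:2]-[.4948,.1759]
a=np.radians(-12); print((w@np.array([[np.cos(a),-np.sin(a)],[np.sin(a),np.cos(a)]])*1000).round(1))
E
```

```text
[[   2.8  -63.7]
 [   8.5  -84.3]
 [  47.1  -81.6]
 [ -83.3 -138.3]
 [  28.3  -66. ]]
```

Request:
send_rows(steps=[0.85, -0.13, -0.02, 4, 0.3, 0.85, 0, 0, 4, 0, 0.85, 0, 0, 4, 0, 0.85, 0, 0, 4, 0, 0.85, 0, 0, 3, 0, 0.85, 0, 0, 2, 0, 0.85, 0, 0, 1, 0, 0.85, 0, 0, 1, 0, 0.85, 0, 0, 0.8, 0, 0.85, 0, 0, 0, 0])

```text
clock: 15.05
position: [0.4947, 0.1759, 0.0114]
ee_rot: [0.0, 0.994, -0.106, -0.0]
contact_force: [-0.0, -0.9, 0.6]
width: 0.0788
gripper_force: 0.0
```

Request:
send_rows(steps=[-1, 0, 0, 0, 0, -1, 0, 0, 0, 0, -1, 0, 0, 0, 0, -1, 0, 0, 0, 0], newtons=40)

```text
clock: 15.45
position: [0.4956, 0.1761, 0.0126]
ee_rot: [-0.0, 0.994, -0.106, 0.001]
contact_force: [1.0, 1.0, 3.6]
width: 0.0652
gripper_force: 44.5
```

Request:
send_rows(steps=[-1, 0, 0, -0.3, 0, -1, 0, 0, -0.7, 0, -1, 0, 0, -1, 0, -1, 0, 0, -2, 0, -1, 0, 0, -2, 0, -1, 0, 0, 0, 0])

```text
clock: 16.05
position: [0.497, 0.1765, 0.0747]
ee_rot: [-0.001, 0.994, -0.106, 0.003]
contact_force: [0.3, 0.7, -1.1]
width: 0.0656
gripper_force: 44.8
```

Request:
send_rows(steps=[-1, 0, 0, -4, 0, -1, 0, 0, -4, 0, -1, 0, 0, -4, 0, -1, 0.64, -3.74, 0, 0, -1, 0.64, -3.74, 0, 0, -1, 0.64, -3.74, 0, 0, -1, 0.64, -3.74, 0, 0, -1, 0.64, -3.74, 0, 0, -1, 0, 0, 0, -8, -1, 0, 0, 0, -8, -1, 0, 0, 0, -8, -1, 0, 0, 0, -8])

```text
clock: 17.25
position: [0.5648, 0.352, 0.1903]
ee_rot: [0.0, 0.984, 0.176, -0.001]
contact_force: [0.9, -1.1, -0.9]
width: 0.0653
gripper_force: 45.9
```

Request:
send_rows(steps=[-1, 0, 0, 0, -8, -1, 0, 0, 0, -8, -1, 0, 0, 0, -8, -1, 0, 0, 0, -8, -1, 0, 0, 0, -8, -1, 0, 0, 0, -8, -1, 0, 0, 0, -8, -1, 0, 0, 0, -8, -1, 0, 0, 0, -8, -1, 0, 0, 0, -6.3, -1, 0, 0, 0, 0, -1, 0, 0, 0, 0])

```text
clock: 18.45
position: [0.565, 0.3519, 0.191]
ee_rot: [-0.0, 0.656, 0.755, -0.001]
contact_force: [0.1, 0.6, -1.3]
width: 0.0653
gripper_force: 45.9
```

```bash
python3 - <<'E'
from h import *
P=pose(); print(P.round(4).tolist(),np.degrees(np.arctan2(P[1,0],P[0,0])),get_state()["width"])
c,K,T=cam("wrist"); np.savez("pics/w9.npz",c=c,K=K,T=T)
B=cont(c,(103,130,40),(128,255,255),(0,0,560,420),15)
zr=P[2,3]-.0046+.034
r=rect(B,K,T,zr); print(r,cv2.boundingRect(B))
# top (far) edge corners of the tray's outline
print(ray([B[np.argmin(B[:,0]+B[:,1])],B[np.argmin(-B[:,0]+B[:,1])]],K,T,zr)*1000)
E
```

```text
[[-0.14, 0.9901, -0.0012, 0.565], [0.9901, 0.14, -0.0007, 0.3519], [-0.0005, -0.0013, -1.0, 0.191], [0.0, 0.0, 0.0, 1.0]] 98.04886236959433 0.06533358602122295
[563.3 367.7 117.1  64.8 -82. ] (184, 118, 205, 288)
[[524.23055504 419.42803555 220.35376659]
 [587.08338623 427.71497576 220.35376659]]
```

Request:
send_rows(steps=[-1, 0.05, 0.07, 3, 0, -1, 0, 0, 3, 0, -1, 0, 0, 3, 0, -1, 0, 0, 2.5, 0, -1, 0, 0, 1.5, 0, -1, 0, 0, 0.8, 0, -1, 0, 0, 0, 0, -1, 0, 0, 0, 0])

```text
clock: 19.3
position: [0.5666, 0.353, 0.0545]
ee_rot: [0.0, 0.655, 0.756, 0.001]
contact_force: [0.0, -0.2, 0.1]
width: 0.0655
gripper_force: 45.9
```

Request:
send_rows(steps=[-1, 0, 0, 0.3, 0, -1, 0, 0, 0.3, 0, -1, 0, 0, 0.3, 0, -1, 0, 0, 0.2, 0, -1, 0, 0, 0, 0])

```text
clock: 19.8
position: [0.5657, 0.3525, 0.0424]
ee_rot: [-0.0, 0.655, 0.756, -0.0]
contact_force: [-0.8, -0.9, -0.5]
width: 0.0657
gripper_force: 45.9
```

Request:
send_rows(steps=[-1, 0, 0, 0.2, 0, -1, 0, 0, 0.2, 0, -1, 0, 0, 0.2, 0, -1, 0, 0, 0, 0])

```text
clock: 20.2
position: [0.5657, 0.3525, 0.0363]
ee_rot: [-0.0, 0.655, 0.756, -0.0]
contact_force: [-0.1, -0.1, -1.0]
width: 0.065
gripper_force: 45.9
```

Request:
send_rows(steps=[-1, 0, 0, 0.2, 0, -1, 0, 0, 0.2, 0, -1, 0, 0, 0.1, 0, -1, 0, 0, 0.1, 0, -1, 0, 0, 0, 0])

```text
clock: 20.7
position: [0.5659, 0.3526, 0.0307]
ee_rot: [0.0, 0.655, 0.756, -0.0]
contact_force: [0.3, 0.2, -1.4]
width: 0.0653
gripper_force: 46.1
```

Request:
send_rows(steps=[-1, 0, 0, 0.1, 0, -1, 0, 0, 0.1, 0, -1, 0, 0, 0.1, 0, -1, 0, 0, 0, 0])

```text
clock: 21.1
position: [0.5661, 0.3528, 0.0303]
ee_rot: [0.0, 0.655, 0.756, 0.0]
contact_force: [-3.3, -0.7, 11.7]
width: 0.0652
gripper_force: 47.6
```

Request:
send_rows(steps=[-1, 0, 0, -0.15, 0, 0.85, 0, 0, 0, 0, 0.85, 0, 0, 0, 0, 0.85, 0, 0, 0, 0, 0.85, 0, 0, -1, 0, 0.85, 0, 0, -3, 0, 0.85, 0, 0, -4, 0, 0.85, 0, 0, -4, 0, 0.85, 0, 0, -4, 0, 0.85, 0, 0, -4, 0, 0.85, 0, 0, 0, 0, 0.85, 0, 0, 0, 0])

```text
clock: 22.3
position: [0.5664, 0.3529, 0.2311]
ee_rot: [0.001, 0.655, 0.756, 0.001]
contact_force: [0.1, -0.6, -0.9]
width: 0.079
gripper_force: 0.0
```

```bash
python3 - <<'E'
from h import *
P=pose(); print(P.round(4).tolist())
c,K,T=cam("wrist"); np.savez("pics/w10.npz",c=c,K=K,T=T)
B=cont(c,(103,130,40),(128,255,255),(0,0,560,330),15)
for z in(.060,.068): print(z,rect(B,K,T,z))
O=cont(c,(5,150,100),(20,255,255),(0,0,560,330),5); (a,b),r=cv2.minEnclosingCircle(O);print("plug",a,b,r,ray([a,b],K,T,.0505)*1000,cv2.contourArea(O))
c,K,T=cam("scene")
B=cont(c,(103,130,40),(128,255,255),(270,170,360,235),7)
# compare predicted rim outline with the mask in the scene view, seated vs caught
a=np.radians(98.1);R2=np.array([[np.cos(a),-np.sin(a)],[np.sin(a),np.cos(a)]])
print("bbox",cv2.boundingRect(B))
for dz in(.026,.034):
    p=np.array([[x,y]for x in(-.075,.075)for y in(-.033,.033)])@R2.T+[.5657,.3523]
    q=proj(np.r_[np.c_[p,np.full(4,dz+.034)],np.c_[p,np.full(4,dz+.008)]],K,T); print(dz,q.min(0),q.max(0)-q.min(0))
O=cont(c,(5,150,100),(20,255,255),(250,190,320,260),3);print("plug scene",cv2.boundingRect(O))
p=[[.411+.029*np.cos(t),.348+.029*np.sin(t),z] for t in np.linspace(0,6.28,40) for z in(.045,.0505)]+[[.411+x,.348+y,.0885] for x in(-.012,.012) for y in(-.012,.012)]
q=proj(p,K,T);print(q.min(0),q.max(0)-q.min(0))
E
```

```text
[[-0.1423, 0.9898, 0.003, 0.5664], [0.9898, 0.1423, 0.0013, 0.3529], [0.0009, 0.0031, -1.0, 0.2311], [0.0, 0.0, 0.0, 1.0]]
0.06 [566.4 351.3 147.7  65.7 -81.8]
0.068 [566.1 353.4 143.9  64.  -81.8]
plug 116.56542205810547 167.9392547607422 34.392635345458984 [[408.11486494 343.91483269  50.5       ]] 2709.0
bbox (287, 178, 58, 38)
0.026 [285.2840004  177.00789266] [59.50749389 39.72768371]
0.034 [285.33295266 174.86069564] [59.81244819 39.78901821]
plug scene (270, 214, 23, 24)
[269.79561658 212.64580737] [22.62654803 25.06018003]
```

The numbers show the tray seated: its rim size and its top row in the scene view match the 26 mm stack height, not 34. The plug's outline matches its parked pose, and the gripper is clear.

```bash
python3 -c "
from rig import sign_off; print(sign_off())"
```

```text
the job is handed in; nothing more can be done
None
```

The job is handed in at about 22 s on the robot clock: the plug hangs upright in the black rest and the blue tray is stacked on the grey tray with its pins down in the sockets, both confirmed by contact height and camera measurements.

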